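# Pop a tea tin out of the counter dispenser and trap it

### The arm

A 7-joint arm with a two-finger parallel gripper is mounted at the origin on the work surface. World frame = base frame: x ahead of the robot, y to its left, z up, the work surface at z = 0. Lengths are in m, angles in rad, forces in N, time in s.
With the tool pointing down it reaches from about 0.35 to 0.9 m from the base axis. Payload 7.2 kg.
Tool frame: the origin (TCP) lies between the finger pads; the fingertips stand r.tip_reach ahead of it and the grasp point (between the pads) lies 2 mm behind it (r.tip_reach is the distance from the TCP to the fingertips, in m); z points along the fingers, y is the line along which they close (so a half turn about z gives the same grasp; the last joint's range is limited). The gripper opens to 88 mm and grips with 3 to 60 N. Pads are 20 mm wide; open, the fingers measure 115 mm over their backs; the gripper's body (75 mm by 178 mm) begins 61 mm behind the grasp point.
Start: joints at [-1.308, 0.411, -0.013, 1.596, 0.006, 1.134, -0.082], TCP at [0.203, 0.591, 0.24] pointing down, gripper open.
Joint ranges: [-2.95, 2.95], [-0.29, 1.99], [-1.47, 1.44], [0.14, 2.54], [-1.03, 4.17], [0.13, 1.85], [-2.86, 2.86]. Speed limits (rad/s): [2.39, 2.39, 3.01, 3.01, 3.14, 3.14, 3.14].

### API

Orientations are given as a unit quaternion [w, x, y, z].
In Python, from rig import r gives the robot as it stands.
- The arm moves only by the tool send_rows, never from a script. Its argument "plan" is a list of rows, each a list of 3 entries, a list of its own where there are three numbers: the gripper's target within -1 to 1 (fully open at 1, half-way at 0, shut at -1), then the shift along the tool's x, y, z in mm, then the turn, a rotation vector about the tool's x, y, z in degrees. In form: [[claw, [dx, dy, dz], [wx, wy, wz]], ...]. A call has exactly 8 rows; each row is the pose to reach, as a shift and turn from the pose commanded when the call began, along the tool's axes at that moment; what a row does not reach only later rows make up. A row lasts 1/10 s, in which the tool goes at most 50 mm and 8.59 degrees, less where a joint would pass 70% of its speed; a pose out of reach is approached as far as the arm can. A call with a gripper value outside its range is refused whole. The fingers move at their own pace and stop on an object; the grip force is fixed at half the most. Time passes only in rows, so rows that repeat a pose let the fingers close, or fill a call up. It gives the time, the measured TCP pose, the force, the opening and the grip force at its end, in the units of the state.
- r.read_state(): the state, without advancing time (a new reading comes with each control period).
- r.get_image(name): name is "side" or "top" or "wrist"; returns a dict with "pixels" (480x640x3 uint8, blue, green, red), "z_map" (480x640 float32, m along the optical axis (not along the pixel's ray), 0 where there is no reading), "fov_y" (degrees; the focal length in pixels is half the picture's height over the tangent of half this angle, whatever the lens; pixels are square), "cx", "cy" (the principal point, pixels), "k1" (the pictures are not rectified: a ray, as slopes to the right and down, at radius r is drawn at 1 + k1 r^2 times it, then the intrinsics apply), "rvec" (rotation vector, rad) and "tvec" (3), from world to camera coordinates, as OpenCV has them. Camera axes: x right, y down, z forward; pixel columns grow to the right and rows downward; lengths in m; the calibration is good to about 2 mm. A picture is of the moment at which its call begins.
- r.sign_off(): hands the job in; it is judged then, once.
The state is a dict: "t": time; "joint_pos": joint angles; "joint_velocities": joint speeds; "effort": joint torques, N m; "ee_pos": TCP position; "orientation": TCP orientation; "wrist_force": force on the tool from outside, world axes, zero at the start; "torque": the same for the moment, N m; "gripper_width": finger opening in m; "grip_force": force on a finger pad.
Only numpy, scipy, OpenCV 4.12 (cv2) and the standard library are available. Lean on these libraries where they do the work, as an engineer would, in place of code of your own. Each camera call takes 0.05 s, during which the arm holds its last target. There are 200 camera calls.

### The job

On the bakery counter, press the release key of the tin dispenser right down with one fingertip while the other finger stands in the lane beside it, so that the popped tin is stopped by that finger before it slides off the open end. Keep the key down until the tin has stopped, then let the key come up and move clear, leaving the tin standing flat in the lane, entirely past the gate and entirely on the lane. Do not lift or carry the tin, and leave the canister, jar and mug alone.

Things in the scene. Friction and masses are not known exactly. Their poses are not given: they have to be found in the camera images.
- dispenser: Low wooden tin dispenser fixed on the counter, 285 mm long, 74 mm wide, with a straight level lane of slick dark steel, floor 30 mm above the counter. Origin on the counter below the gate, on the lane's middle line; +x is the way the tin slides, z up. Lane 50 mm wide inside, side walls 4 mm thick, 14 mm above the floor. End block behind the lane: x -116 to -100 mm, top 73 mm above the counter.
- gate_line (a point): Lane floor at the gate, on the middle line (dispenser x = 0). The gate is a steel strip 4 mm thick (x 0 to 4 mm), 7 mm above the floor, part of the release key: it sinks with the key, frees the tin when the key is about 7 mm down, and rises again with the key. Behind the tin a spring pusher (about 4 N, 30 mm stroke) then shoots it out to +x at about 1 m/s.
- lane_end (a point): Open, unguarded end of the lane on its middle line, floor height: 170 mm past the gate. A tin that nothing stops slides off here within about half a second of its release.
- catch_point (a point): Lane floor on the middle line, abreast of the middle of the release key: (100, 0, 30) mm in the dispenser's frame. A finger standing in the lane here, its tip below the tin's top, stops the tin well past the gate and well before the end.
- key_top (a point): Middle of the top of the release key: black plastic paddle 66 mm long (along the lane), 50 mm wide, beside the lane on its -y side. At rest at (100, -60, 53) mm in the dispenser's frame, 23 mm above the lane floor; it goes straight down. Fully down it is still 9 mm above that floor, so two level fingertips, one on it and one in the lane 60 mm across, clear the floor and block the tin.
- release_key (a joint): How far the release key is pressed, in m: 0 up, 0.014 fully down. Spring: about 3 N to start it, about 7 N fully down; it returns by itself.
- tin: The flat aluminium tea tin with a paper label on top, 54 mm long (along the lane at the start) by 46 mm wide by 34 mm high, about 0.1 kg. Origin at the centre of its underside, z up. It starts in the lane against the back of the gate, its origin at about (-28, 0, 30) mm in the dispenser's frame.
- canister: Bystander: turned wooden canister with a lid, 76 mm across, 74 mm high, standing beside the dispenser on the side away from the key. Origin at the centre of its underside.
- jam_jar: Bystander: small glass jam jar, 54 mm across, 70 mm high, standing beside the dispenser on the side away from the key. Origin at the centre of its underside.
- mug: Bystander: white mug, 76 mm across, 85 mm high, standing on the key's side, behind the gate. Origin at the centre of its underside.
Mind the look-alikes: they are no part of the job. What is meant by the tin is not red, and is the smaller of those in its own colour.

How it is judged:
By the outcome, as a careful person would: the job done as asked, in the order asked, and still so for the second after the job is handed in, with the robot touching nothing.
It also fails if it takes over 38 s, if anything falls off the work surface, if the arm or the gripper's body presses on something with over 40 N, if the wrist force passes 120 N, or if a joint passes its speed limit or range.

## Working session

There is one attempt and no reset: what is moved stays moved. The work goes in short steps, Python scripts to look and compute and a tool call to move; the robot and the scene stay as the last step left them, time stands still between calls to the robot, and variables do not carry over. Pictures are saved under pics/ and viewed, at most 10 in all, crops included, and the job is handed in when it is done.

Besides the shell and the picture viewer there is one more tool, called as name(argument=value, ...), one argument or row to a line, values as JSON. send_rows: Moves the arm, as the interface text tells. Its arguments: {"type":"object","properties":{"plan":{"type":"array","items":{"type":"array"}}},"required":["plan"]}

```bash
mkdir -p pics; ls; python3 - <<'E'
from rig import r
import cv2,numpy as np,pickle
s=r.read_state(); print({k:np.round(v,3) for k,v in s.items()}, r.tip_reach)
for n in ("top","side"):
    d=r.get_image(n); pickle.dump(d,open(f"pics/{n}0.pkl","wb")); cv2.imwrite(f"pics/{n}0.png",d["pixels"])
    print(n,{k:d[k] for k in d if k not in("pixels","z_map")})
E
```

```text
pics
{'t': np.float64(0.0), 'joint_pos': array([-1.308,  0.412, -0.013,  1.597,  0.006,  1.134, -0.082]), 'joint_velocities': array([0.001, 0.   , 0.001, 0.   , 0.   , 0.   , 0.001]), 'effort': array([ 0.0000e+00, -5.8794e+01,  6.4200e-01, -2.9107e+01, -5.4000e-02,
        1.8000e-02,  0.0000e+00]), 'ee_pos': array([0.203, 0.591, 0.239]), 'orientation': array([-0.   ,  0.165,  0.986, -0.001]), 'wrist_force': array([ 0.403, -0.707, -0.13 ]), 'torque': array([ 0.001, -0.044, -0.043]), 'grip_force': np.float64(0.0), 'gripper_width': np.float64(0.088)} 0.017
top {'fov_y': 52.69828404158544, 'cx': 325.9134646900836, 'cy': 233.90501256174605, 'k1': 0.03055140174707494, 'rvec': array([ 2.15987376, -2.12265926,  0.16942742]), 'tvec': array([0.0825989 , 0.60128749, 0.79065541])}
side {'fov_y': 45.60420582128532, 'cx': 321.4634785207813, 'cy': 239.9273561715124, 'k1': 0.01721633050045525, 'rvec': array([ 0.92956712, -2.57970094,  0.95768732]), 'tvec': array([0.54549117, 0.27454171, 0.73890669])}
```

View pics/top0.png

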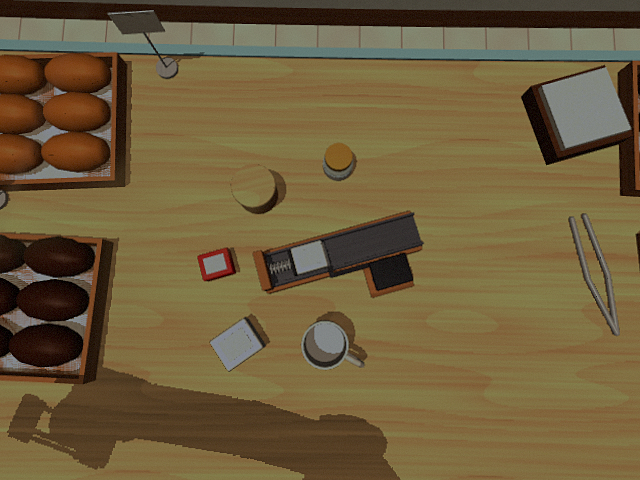

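View pics/side0.png

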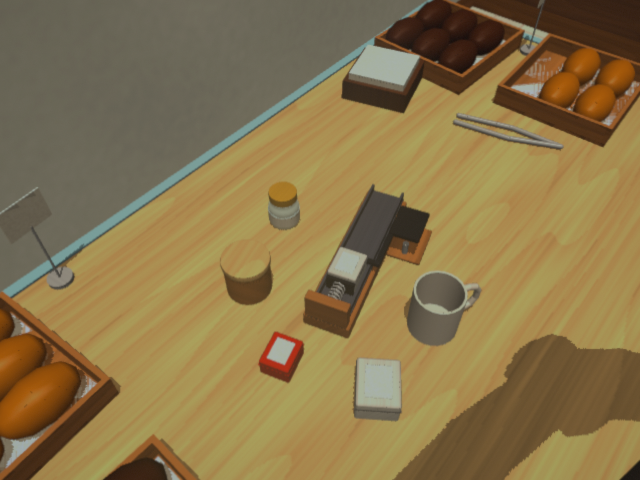

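Three tins appear in the top view. The red one is at (215,264), a larger silver one lies on the counter at (237,343), and a smaller silver one is in the lane at (310,257). The one in the lane fits, since it is not red and is the smaller silver one. The dispenser runs from about (262,270) to its open end at (417,230). The key is at about (390,271), the mug at (327,345), the canister at (255,188) and the jar at (338,160).

```bash
cat > h.py <<'E'
import numpy as np,cv2,pickle
def cam(d):
    f=240/np.tan(np.radians(d["fov_y"])/2); return f,cv2.Rodrigues(np.array(d["rvec"]))[0],np.array(d["tvec"])
def K(d):
    f=cam(d)[0]; return np.array([[f,0,d["cx"]],[0,f,d["cy"]],[0,0,1]]),np.array([d["k1"],0,0,0,0.])
def ray(d,u,v):
    return np.append(cv2.undistortPoints(np.array([[[u,v]]],float),*K(d)).ravel(),1)
def onz(d,u,v,z):   # pixel ray meets height z
    f,R,t=cam(d); c=-R.T@t; w=R.T@ray(d,u,v); return c+w*(z-c[2])/w[2]
def cloud(d):
    f,R,t=cam(d); v,u=np.mgrid[:480,:640]
    n=cv2.undistortPoints(np.stack([u,v],-1).reshape(-1,1,2).astype(float),*K(d)).reshape(480,640,2)
    z=d["z_map"]; return (np.dstack([n[...,0]*z,n[...,1]*z,z])-t)@R
def proj(d,P):
    return cv2.projectPoints(np.array(P,float).reshape(-1,3),np.array(d["rvec"]),np.array(d["tvec"]),*K(d))[0].reshape(-1,2)
E
python3 - <<'E'
from h import *
d=pickle.load(open("pics/top0.pkl","rb"))
c=cloud(d)
for u,v in [(310,257),(395,270),(370,243),(450,300),(262,270),(237,343),(255,188),(338,155)]: print((u,v),np.round(np.median(c[v-2:v+3,u-2:u+3].reshape(-1,3),axis=0),4))
x0,y0,w,h=245,200,190,110
cv2.imwrite("pics/crop0.png",cv2.resize(d["pixels"][y0:y0+h,x0:x0+w],None,fx=4,fy=4,interpolation=cv2.INTER_CUBIC))
E
```

```text
(310, 257) [0.5572 0.1191 0.0658]
(395, 270) [ 0.5389 -0.0251  0.0541]
(370, 243) [0.5874 0.0154 0.0315]
(450, 300) [ 0.4916 -0.1301  0.0007]
(262, 270) [0.5332 0.1974 0.0747]
(237, 343) [0.4134 0.2379 0.0464]
(255, 188) [0.6717 0.2143 0.0756]
(338, 155) [0.7332 0.0746 0.0714]
```

View pics/crop0.png

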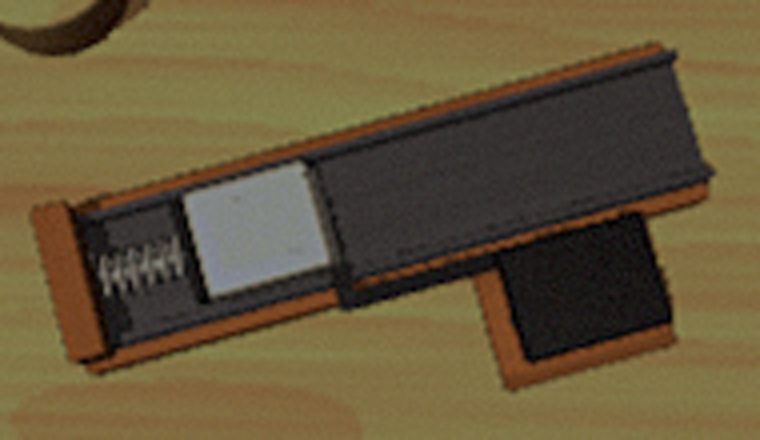

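```bash
cat > fit.py <<'E'
from h import *
from scipy.optimize import least_squares
d=pickle.load(open("pics/top0.pkl","rb"))
px=[(34,208),(70,360),(525,362),(670,320),(640,215),(500,262),(182,193),(303,160),(330,265),(210,299)]
M=np.array([(-116,37,73),(-116,-37,73),(67,-85,53),(133,-85,53),(133,-35,53),(67,-35,53),(-55,23,64),(-1,23,64),(-1,-23,64),(-55,-23,64)])/1000
W=np.array([onz(d,244.5+(u+.5)/4,199.5+(v+.5)/4,m[2]) for (u,v),m in zip(px,M)])
def T(p,m):
    c,s=np.cos(p[2]),np.sin(p[2]); m=np.atleast_2d(m); return np.c_[p[0]+c*m[:,0]-s*m[:,1],p[1]+s*m[:,0]+c*m[:,1],m[:,2]]
f=lambda p:(T(p,M)-W)[:,:2].ravel()
q=least_squares(f,[.56,.09,-1.3],loss="soft_l1",f_scale=.002).x
if __name__=="__main__":
    print(np.round(q,4),np.degrees(q[2])); print(np.round((T(q,M)-W)*1000,1)[:,:2].tolist())
    for n,m in dict(key=(.1,-.06,.053),catch=(.1,0,.03),end=(.17,0,.03)).items(): print(n,np.round(T(q,m)[0],4))
    # cross-check with the side camera
    s=pickle.load(open("pics/side0.pkl","rb")); im=cv2.resize(s["pixels"][150:350,280:460],None,fx=3,fy=3)
    for m in list(M)+[(.17,.029,.044),(.17,-.029,.044),(.1,0,.03),(.1,-.06,.053)]:
        u,v=proj(s,T(q,m)[0])[0]; cv2.circle(im,(int(3*(u-280)),int(3*(v-150))),3,(0,0,255),-1)
    cv2.imwrite("pics/side_chk.png",im)
E
python3 fit.py; python3 - <<'E'
from rig import r
from scipy.spatial.transform import Rotation as R
import numpy as np
w,x,y,z=r.read_state()["orientation"]; print(np.round(R.from_quat([x,y,z,w]).as_matrix(),4))
E
```

```text
[ 0.5653  0.0946 -1.2877] -73.78220837956943
[[4.8, 2.8], [-3.8, -0.5], [-2.0, -0.8], [-2.3, -2.9], [1.3, -1.2], [4.0, 2.6], [-0.1, 0.9], [0.0, -0.2], [0.1, -1.0], [0.1, 1.1]]
key [ 0.5356 -0.0182  0.053 ]
catch [ 0.5933 -0.0014  0.03  ]
end [ 0.6128 -0.0686  0.03  ]
[[-9.458e-01  3.248e-01 -3.000e-04]
 [ 3.248e-01  9.458e-01 -1.400e-03]
 [-1.000e-04 -1.400e-03 -1.000e+00]]
```

View pics/side_chk.png

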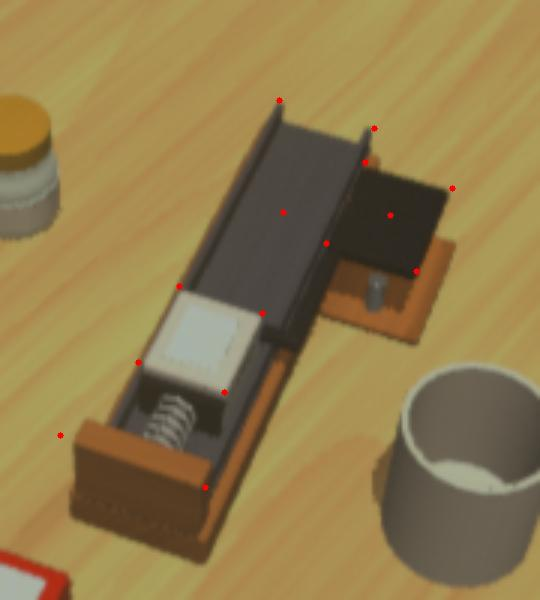

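The crop and the side overlay agree, apart from the block width and the key edge hidden against the dark wall. I'll refit without those points.

```bash
python3 - <<'E'
import re
s=open("fit.py").read()
s=s.replace("[(34,208),(70,360),(525,362),(670,320),(640,215),(500,262),","[(675,52),(713,178),(525,362),(670,320),")
s=s.replace("(-116,37,73),(-116,-37,73),(67,-85,53),(133,-85,53),(133,-35,53),(67,-35,53),","(170,29,44),(170,-29,44),(67,-85,53),(133,-85,53),")
open("fit.py","w").write(s)
E
python3 fit.py; python3 - <<'E'
from fit import *
from rig import r
from scipy.spatial.transform import Rotation as R
w,x,y,z=r.read_state()["orientation"]; A=R.from_quat([x,y,z,w]).as_matrix(); p=np.array(r.read_state()["ee_pos"])
t=T(q,(.105,-.03,.15))[0]; print("target",t,"shift mm",np.round(A.T@(t-p)*1000,1))
print("turn",np.degrees(np.arctan2(A[1,1],A[0,1])-(q[2]+np.pi/2)))
E
```

```text
[ 0.5656  0.0954 -1.2833] -73.53053102496652
[[1.1, -0.4], [0.7, -1.1], [-1.4, -0.2], [-1.4, -2.3], [-0.1, 1.8], [0.3, 0.7], [0.4, -0.2], [0.1, 1.7]]
key [ 0.5364 -0.0175  0.053 ]
catch [ 5.94e-01 -5.00e-04  3.00e-02]
end [ 0.6138 -0.0676  0.03  ]
target [ 0.56660188 -0.01376249  0.15      ] shift mm [-540.3 -453.5   89.6]
turn 54.57964157052259
```

send_rows(
  plan=[
    [0.06,[-540,-454,0],[0,0,54.6]],
    [0.06,[-540,-454,0],[0,0,54.6]],
    [0.06,[-540,-454,0],[0,0,54.6]],
    [0.06,[-540,-454,0],[0,0,54.6]],
    [0.06,[-540,-454,0],[0,0,54.6]],
    [0.06,[-540,-454,0],[0,0,54.6]],
    [0.06,[-540,-454,0],[0,0,54.6]],
    [0.06,[-540,-454,0],[0,0,54.6]],
  ],
)

```text
t: 0.9
ee_pos: [0.4095, 0.2463, 0.2396]
orientation: [-0.0, 0.599, 0.8, 0.0]
wrist_force: [0.9, -0.3, -0.4]
gripper_width: 0.0465
grip_force: 0.0
```

```bash
cat > where.py <<'E'
from fit import *
from rig import r
from scipy.spatial.transform import Rotation as R
def go(m):
    s=r.read_state(); w,x,y,z=s["orientation"]; A=R.from_quat([x,y,z,w]).as_matrix(); p=np.array(s["ee_pos"]); t=T(q,m)[0]
    B=np.c_[[np.cos(q[2]+np.pi),np.sin(q[2]+np.pi),0],[-np.sin(q[2]),np.cos(q[2]),0],[0,0,-1]]
    print("t",s["t"],"p",np.round(p,4),"shift",np.round(A.T@(t-p)*1000,1),"turn",np.round(np.degrees(R.from_matrix(A.T@B).as_rotvec()),2),"w",s["gripper_width"],"F",np.round(s["wrist_force"],1))
E
python3 -c "
from where import *
go((.105,-.03,.15))"
```

```text
t 0.9 p [0.4095 0.2463 0.2396] shift [-293.8   77.6   89.6] turn [ 0.   -0.01 -0.12] w 0.04647694938682484 F [ 0.9 -0.3 -0.4]
```

send_rows(
  plan=[
    [0.06,[-294,78,0],[0,0,0]],
    [0.06,[-294,78,0],[0,0,0]],
    [0.06,[-294,78,0],[0,0,0]],
    [0.06,[-294,78,0],[0,0,0]],
    [0.06,[-294,78,60],[0,0,0]],
    [0.06,[-294,78,60],[0,0,0]],
    [0.06,[-294,78,90],[0,0,0]],
    [0.06,[-294,78,90],[0,0,0]],
  ],
)

```text
t: 1.7
ee_pos: [0.5646, -0.0148, 0.1449]
orientation: [-0.002, 0.6, 0.8, -0.003]
wrist_force: [-2.0, 1.1, 0.5]
gripper_width: 0.0465
grip_force: 0.0
```

```bash
python3 - <<'E'
from where import *
go((.105,-.03,.15))
d=r.get_image("wrist"); pickle.dump(d,open("pics/w1.pkl","wb")); cv2.imwrite("pics/w1.png",d["pixels"])
go((.105,-.03,.15))
E
```

```text
t 1.7 p [ 0.5646 -0.0148  0.1449] shift [ 0.5  2.1 -5.2] turn [-0.48  0.02 -0.27] w 0.04647860284342143 F [-2.   1.1  0.5]
t 1.75 p [ 0.5653 -0.0129  0.1473] shift [-1.2  1.  -2.7] turn [-0.34 -0.02 -0.17] w 0.04678985456108953 F [-0.5 -0.   0.9]
```

View pics/w1.png

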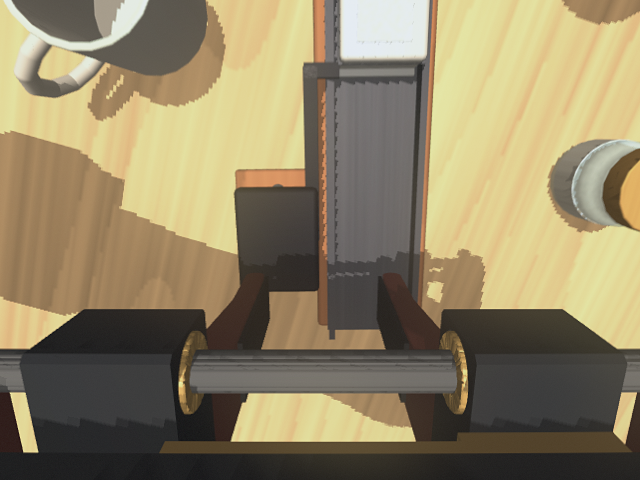

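In the wrist view the key's top spans about (236,189) to (318,290). The lane floor runs between columns 330 and 415 and ends at about row 328, and the tin sits behind the gate at (384,30). I'll check the fit against these points.

```bash
python3 - <<'E'
from fit import *
d=pickle.load(open("pics/w1.pkl","rb"))
c,s=np.cos(q[2]),np.sin(q[2])
def inv(w): x,y=w[0]-q[0],w[1]-q[1]; return np.round([(c*x+s*y)*1e3,(-s*x+c*y)*1e3],1)
for n,u,v,z,e in [("key",236,189,.053,(67,-85)),("key",317,189,.053,(67,-35)),("key",318,290,.053,(133,-35)),("end wall",333,337,.044,(170,-25)),("gate/tin",343,60,.064,(-1,-23)),("gate/tin",427,60,.064,(-1,23))]: print(n,e,inv(onz(d,u,v,z)))
E
```

```text
key (67, -85) [ 69.3 -83.4]
key (67, -35) [ 69.5 -35.8]
key (133, -35) [132.7 -35.7]
end wall (170, -25) [169.9 -26.1]
gate/tin (-1, -23) [  1.2 -21.6]
gate/tin (-1, 23) [ 1.3 21.8]
```

The fit agrees to within 2 mm. Next I descend to just above the key.

send_rows(
  plan=[
    [0.06,[0,0,15],[0,0,0]],
    [0.06,[0,0,30],[0,0,0]],
    [0.06,[0,0,45],[0,0,0]],
    [0.06,[0,0,55],[0,0,0]],
    [0.06,[0,0,62],[0,0,0]],
    [0.06,[0,0,68],[0,0,0]],
    [0.06,[0,0,70],[0,0,0]],
    [0.06,[0,0,70],[0,0,0]],
  ],
)

```text
t: 2.55
ee_pos: [0.5671, -0.0117, 0.0796]
orientation: [-0.0, 0.599, 0.801, -0.0]
wrist_force: [0.4, -1.3, -0.3]
gripper_width: 0.0465
grip_force: 0.0
```

```bash
python3 - <<'E'
from where import *
d=r.get_image("side"); go((.105,-.03,.056))
x0,y0,w,h=260,130,200,160
cv2.imwrite("pics/s2.png",cv2.resize(d["pixels"][y0:y0+h,x0:x0+w],None,fx=3.5,fy=3.5,interpolation=cv2.INTER_CUBIC))
E
```

```text
t 2.6 p [ 0.5672 -0.0117  0.0798] shift [-1.8 -1.1 23.8] turn [ 0.01  0.   -0.03] w 0.04637223265276682 F [ 0.  -0.2  0.5]
```

View pics/s2.png

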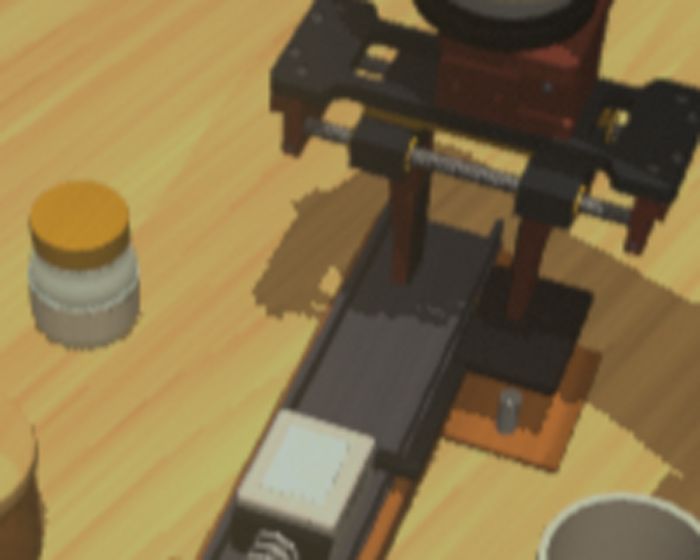

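The side view shows one finger over the lane at (402,280) and the other over the key at (520,318), both level. Pressing now.

send_rows(
  plan=[
    [0.06,[-2,-1,7],[0,0,0]],
    [0.06,[-2,-1,12],[0,0,0]],
    [0.06,[-2,-1,17],[0,0,0]],
    [0.06,[-2,-1,21],[0,0,0]],
    [0.06,[-2,-1,24],[0,0,0]],
    [0.06,[-2,-1,25],[0,0,0]],
    [0.06,[-2,-1,25],[0,0,0]],
    [0.06,[-2,-1,25],[0,0,0]],
  ],
)

```text
t: 3.4
ee_pos: [0.5672, -0.0145, 0.056]
orientation: [0.0, 0.599, 0.801, 0.0]
wrist_force: [-3.3, -0.7, 18.4]
gripper_width: 0.0467
grip_force: 9.2
```

```bash
python3 - <<'E'
from where import *
d=r.get_image("side"); go((.105,-.03,.056))
x0,y0,w,h=260,130,200,160
cv2.imwrite("pics/s3.png",cv2.resize(d["pixels"][y0:y0+h,x0:x0+w],None,fx=3.5,fy=3.5,interpolation=cv2.INTER_CUBIC))
E
```

```text
t 3.45 p [ 0.5672 -0.0145  0.056 ] shift [ 0.9 -0.4  0. ] turn [ 0.07  0.01 -0.05] w 0.04677491930007704 F [-2.9 -1.3 18.3]
```

View pics/s3.png

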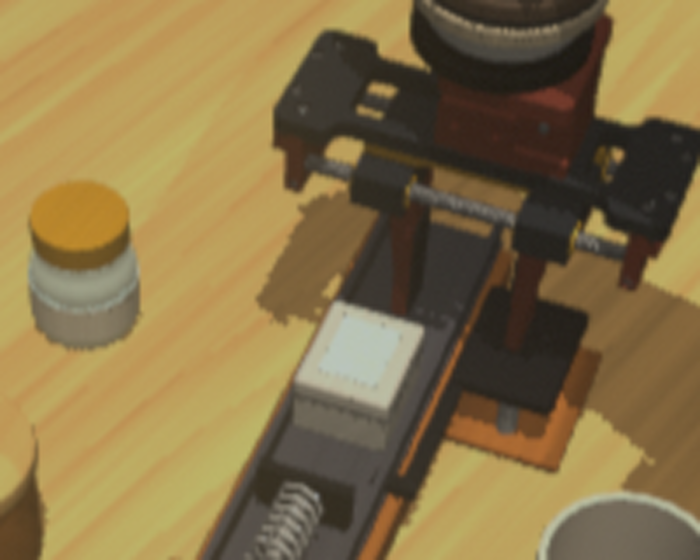

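The tin has popped and sits against or near the lane finger, at about (360,350) in the crop, and the key is bottomed at 18 N. I'll hold and check that it has stopped.

```bash
cat > tin.py <<'E'
from fit import *
from rig import r
def tin():
    d=r.get_image("side"); c=cloud(d); a,b=np.cos(q[2]),np.sin(q[2])
    X=a*(c[...,0]-q[0])+b*(c[...,1]-q[1]); Y=-b*(c[...,0]-q[0])+a*(c[...,1]-q[1])
    m=(abs(c[...,2]-.064)<.005)&(abs(Y)<.03)&(X>-.06)&(X<.17)&(d["pixels"].min(-1)>90)
    print("tin top x",np.round(np.percentile(X[m],[2,50,98])*1e3,1),"y",np.round(np.percentile(Y[m],[2,50,98])*1e3,1),m.sum(),"z",np.round(np.percentile(c[...,2][m],[5,95])*1e3,1)); return d
E
python3 -c "
from tin import *
tin()"
```

```text
tin top x [17.8 41.7 68.9] y [-20.5   0.6  22.8] 754 z [61.2 65.8]
```

send_rows(
  plan=[
    [0.06,[0,0,0],[0,0,0]],
    [0.06,[0,0,0],[0,0,0]],
    [0.06,[0,0,0],[0,0,0]],
    [0.06,[0,0,0],[0,0,0]],
    [0.06,[0,0,0],[0,0,0]],
    [0.06,[0,0,0],[0,0,0]],
    [0.06,[0,0,0],[0,0,0]],
    [0.06,[0,0,0],[0,0,0]],
  ],
)

```text
t: 4.3
ee_pos: [0.5672, -0.0145, 0.056]
orientation: [0.0, 0.599, 0.801, 0.0]
wrist_force: [-3.4, -0.1, 18.0]
gripper_width: 0.0466
grip_force: 9.1
```

```bash
python3 -c "
from tin import *
tin()"
```

```text
tin top x [17.8 41.1 69.2] y [-20.5   0.9  22.9] 755 z [60.9 65.8]
```

The tin is at rest at x ≈ 16 to 70 mm, entirely past the gate, which ends at 4 mm. Now I release the key and rise straight up.

send_rows(
  plan=[
    [0.06,[0,0,-4],[0,0,0]],
    [0.06,[0,0,-8],[0,0,0]],
    [0.06,[0,0,-13],[0,0,0]],
    [0.06,[0,0,-20],[0,0,0]],
    [0.06,[0,0,-35],[0,0,0]],
    [0.06,[0,0,-60],[0,0,0]],
    [0.06,[0,0,-90],[0,0,0]],
    [0.06,[0,0,-120],[0,0,0]],
  ],
)

```text
t: 5.15
ee_pos: [0.566, -0.0136, 0.1761]
orientation: [-0.001, 0.599, 0.801, -0.0]
wrist_force: [-0.1, 0.7, -0.6]
gripper_width: 0.0467
grip_force: 0.0
```

send_rows(
  plan=[
    [0.06,[-10,0,-20],[0,0,0]],
    [0.06,[-20,0,-30],[0,0,0]],
    [0.06,[-30,0,-30],[0,0,0]],
    [0.06,[-40,0,-30],[0,0,0]],
    [0.06,[-50,0,-30],[0,0,0]],
    [0.06,[-50,0,-30],[0,0,0]],
    [0.06,[-50,0,-30],[0,0,0]],
    [0.06,[-50,0,-30],[0,0,0]],
  ],
)

```text
t: 5.95
ee_pos: [0.5805, -0.0614, 0.2041]
orientation: [-0.0, 0.599, 0.801, -0.0]
wrist_force: [0.3, 0.1, -0.1]
gripper_width: 0.0464
grip_force: 0.0
```

```bash
python3 - <<'E'
from tin import *
d=tin(); s=r.read_state(); print(s["t"],s["ee_pos"],s["wrist_force"])
x0,y0,w,h=260,130,200,160
cv2.imwrite("pics/s4.png",cv2.resize(d["pixels"][y0:y0+h,x0:x0+w],None,fx=3.5,fy=3.5,interpolation=cv2.INTER_CUBIC))
E
```

```text
tin top x [18.  41.4 69.8] y [-20.4   0.7  22.9] 752 z [60.8 65.8]
6.0 [ 0.58062861 -0.06128193  0.20424714] [-0.48286417  0.50612281  0.77415759]
```

View pics/s4.png

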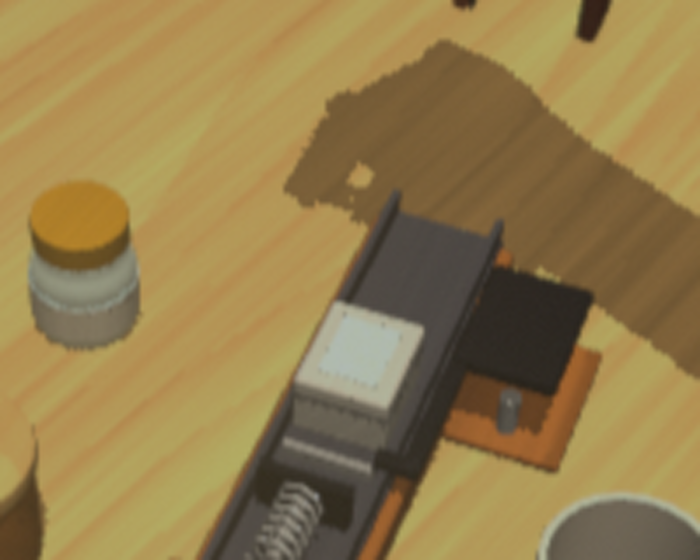

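The key is back up, and the gate has risen behind the tin at (330,455). The tin stands flat in the lane at (360,355), and the arm is clear of everything.

```bash
python3 -c "
from rig import r
print(r.sign_off())"
```

```text
the job is handed in; nothing more can be done
None
```

I handed the job in at 6.0 s: the key was pressed fully down and let back up, and the tin, stopped in the lane, stands flat about 12 mm past the gate; I left the canister, jar and mug alone.

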